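Complete the relay row, then seat and hold the keyed loop-back plug

TASK

Get the relay unit ready for its loop-back test: stand the loose relay upright in the empty socket so that the row of three is complete, and let go of it. Then take the knurled test plug with the red cap, set it over the unit's round connector and turn it under pressure until its hidden keyway drops over the connector's pin. Push it fully home against the spring contacts and finish while still gripping it and holding it down there for the test; leave the two seated relays, the small loose circuit board and the side cutters where they are.

Things in the scene. Friction and masses are not known exactly. Their poses are not given: they have to be found in the camera images.
- unit: Relay unit, a yellow-chromated chassis 210 mm long (its x), 104 mm wide (y), deck 44 mm above the bench, fixed. Origin on the bench under its centre, z up; its -x end with the white terminal block faces the robot. Three black relay sockets run in a row along x on the -x half of the deck, 32 mm apart; the round connector stands on the +x half.
- connector_seat (a point): Centre of the round connector, on the top face of its flange (46 mm square, 3 mm thick), 47 mm above the bench; axes as the unit. From it rises an aluminium spigot 26 mm in diameter, 30 mm tall, chamfered 2.5 mm at its top. A test plug is home when its rim stands on this flange, with plug_grip 45 mm above this point.
- spigot_top (a point): Centre of the spigot's top, 30 mm above connector_seat. One fixed square locating pin, 4.4 mm wide, sticks out 3.8 mm sideways from the spigot, 8 to 13 mm above the flange. It points to the unit's +x (far) side or is clocked up to 0.7 rad to either side of that: how far is not told. A plug turned wrong rests on it with plug_grip 58 mm above connector_seat.
- contact_top (a point): Top of the black spring contact block, 17 mm in diameter, in the middle of the spigot; at rest 44 mm above connector_seat. It yields 12 mm downward at 0.5 N/mm: 4 N at first touch (plug rim 10 mm above the flange), 9 N when the plug is home. Nothing latches: a plug let go is lifted again.
- plug_grip (a point): Loose loop-back test plug: a round aluminium cap 40 mm in diameter, 59 mm tall, open below, about 110 g, standing upright on the bench. This point lies on its axis 45 mm above its rim, in the middle of the knurled band (34 to 54 mm above the rim; 38 mm in diameter below that) by which it is held; z up through the red cap.
- plug_rim (a point): Centre of the plug's open bottom rim; axes as plug_grip. Bore 28 mm in diameter, 34 mm deep. Hidden in the bore wall on the plug's +x side is one keyway, 8.4 mm wide, open at the rim and running the whole depth (2 mm spare either side of the pin); a white index stripe on the red cap and down the skirt shows that side.
- relay_center (a point): Loose relay: clear cover over a copper-coloured coil on a black base, 21 mm (its x) x 27 mm (y) x 34 mm tall, about 30 g, standing upright on the bench. This point is its centre, 17 mm above its underside; z up.
- socket_floor (a point): Centre of the floor of the empty relay socket, 47 mm above the bench; axes as the unit. Pocket 25 mm (x) x 31 mm (y), walls 4 mm high and 2.5 mm thick. The relay stands in it with its 21 mm side along the unit's x, either way round; best held across its 27 mm side, as the neighbouring relays stand 32 or 64 mm away along x.
- relay_1_center (a point): A relay of the same kind already seated in the row, loose in its socket; its centre. Leave it.
- relay_2_center (a point): The other relay already seated in the row, loose in its socket; its centre. Leave it.
- board_center (a point): A small green circuit board 55 x 75 mm, 15 mm tall, lying loose on the bench in front of the vice; its centre. Leave it.
- cutters_center (a point): Side cutters with blue handles, 134 mm long, 14 mm thick, lying loose on the bench; their centre. Leave them.
There are look-alikes about, which are no part of the job. Leave any blue or purple look-alike of the part that bears plug_grip alone.

How it is judged:
By the outcome, as a careful person would: the job done as asked, in the order asked, and still so for the second after the job is handed in, while the arm keeps its last pose, push and grip.
It also fails if it takes over 64 s, if anything falls off the work surface, if the arm or the gripper's body presses on something with over 40 N, if the wrist force passes 120 N, or if a joint passes its speed limit or range.

ROBOT

A 7-joint arm with a two-finger parallel gripper is mounted at the origin on a cart in front of the work surface, level with it; the furniture and walls round the work are solid. World frame = base frame: x ahead of the robot, y to its left, z up, the work surface at z = 0. Lengths are in m, angles in rad, forces in N, time in s.
With the tool pointing down it reaches from about 0.425 to 0.875 m from the base axis. Payload 4.7 kg.
Tool frame: the origin (TCP) lies at the very end of the fingers, on their centre line; the grasp point (between the pads) lies 19 mm behind it; z points along the fingers, y is the line along which they close (so a half turn about z gives the same grasp; the last joint's range is limited). The gripper opens to 85 mm and grips with 20 to 120 N. Pads are 22 mm wide; open, the fingers measure 114 mm over their backs; the gripper's body (76 mm by 85 mm) begins 54 mm behind the grasp point. The pads swing forward as they close: fully open they stand 13 mm farther back than shut.
Start: joints at [-1.303, 0.321, -0.07, 1.45, 0.023, 1.371, -0.057], TCP at [0.163, 0.629, 0.231] pointing down, gripper open.
Joint ranges: [-2.86, 2.86], [-0.3, 2.09], [-1.38, 1.24], [0.06, 2.45], [-1.56, 4.7], [0.09, 2.05], [-2.69, 2.69]. Speed limits (rad/s): [2.57, 2.57, 3.14, 3.14, 3.14, 3.14, 3.14].

INTERFACE

Orientations are given as a unit quaternion [w, x, y, z].
In Python, from rig import arm gives the robot as it stands. The module is installed in compiled form; this text tells all that it offers.
- The arm moves only by the shell command python3 -m pendant 'ROWS' [OPENING] [FORCE]. ROWS is JSON, a list of rows, each a list of 2 entries, a list of its own where there are three numbers: the shift along the world's x, y, z in mm, then the turn, a rotation vector about the world's x, y, z in rad. In form: [[[x, y, z], [rx, ry, rz]], ...]. A call has 1 to 12 rows; each row is the pose to reach, as a shift and turn from the pose commanded when the call began; what a row does not reach only later rows make up. A row lasts 1/12 s, in which the tool goes at most 41.7 mm and 7.16 degrees, less where a joint would pass 70% of its speed; a pose out of reach is approached as far as the arm can. A call with a gripper value outside its range is refused whole. OPENING is the closure, from -1 (fully open) to 1 (shut), set as the call begins (- or left out, the last holds). The fingers move at their own pace and stop on an object; FORCE is the grip in N (left out, the last holds). Time passes only in rows, so rows that repeat a pose let the fingers close. It gives the time, the measured TCP pose, the force, the opening and the grip force at its end, in the units of the state.
- arm.get_obs(): the state, without advancing time (a new reading comes with each control period).
- arm.capture(name): name is "scene" or "top"; returns a dict with "color" (384x512x3 uint8, red, green, blue), "range_z" (384x512 float32, m along the optical axis (not along the pixel's ray), 0 where there is no reading), "vfov" (degrees; the focal length in pixels is half the picture's height over the tangent of half this angle, whatever the lens; pixels are square), "cx", "cy" (the principal point, pixels), "R" (3x3) and "t" (3): a world point X has camera coordinates R X + t. Camera axes: x right, y down, z forward; pixel columns grow to the right and rows downward; lengths in m; the calibration is good to about 2 mm. A picture is of the moment at which its call begins.
- arm.finish_job(): hands the job in; it is judged then, once.
The state is a dict: "time": time; "qpos": joint angles; "joint_velocities": joint speeds; "joint_efforts": joint torques, N m; "tool_pos": TCP position; "tcp_rot": TCP orientation; "wrist_force": force on the tool from outside, world axes, zero at the start; "torque": the same for the moment, N m; "gripper_width": finger opening in m; "finger_force": force on a finger pad.
Only numpy, scipy, OpenCV 4.12 (cv2) and the standard library are available. Lean on these libraries where they do the work, as an engineer would, in place of code of your own. Each camera call takes 0.05 s, during which the arm holds its last target. There are 200 camera calls.

## Working session

There is one attempt and no reset: what is moved stays moved. The work goes in short steps, Python scripts to look and compute and a shell command to move; the robot and the scene stay as the last step left them, time stands still between calls to the robot, and variables do not carry over. Pictures are saved under pics/ and viewed, at most 10 in all, crops included, and the job is handed in when it is done.

```bash
mkdir -p pics
cat > h.py <<'E'
import numpy as np, cv2
from rig import arm
def cap(n):
    c=arm.capture(n); h=c["color"].shape[0]; c["f"]=h/2/np.tan(np.radians(c["vfov"])/2); return c
def ray(c,u,v,z):
    d=np.array([(u-c["cx"])/c["f"],(v-c["cy"])/c["f"],1]); R=np.array(c["R"]);t=np.array(c["t"])
    o=-R.T@t; w=R.T@d; return o+w*(z-o[2])/w[2]
def cloud(c):
    Z=c["range_z"]; v,u=np.mgrid[:Z.shape[0],:Z.shape[1]]
    P=np.stack([(u-c["cx"])/c["f"]*Z,(v-c["cy"])/c["f"]*Z,Z],-1)
    P=(P-np.array(c["t"]))@np.array(c["R"]); P[Z==0]=np.nan; return P
def save(c,n): cv2.imwrite(n,c["color"][:,:,::-1])
E
python3 - <<'E'
from h import *
for n in("scene","top"):
    c=cap(n); R=np.array(c["R"]); print(n,-R.T@np.array(c["t"]),R.tolist(),c["f"],c["cx"],c["cy"])
    cv2.imwrite(f"pics/{n}.png",cv2.resize(c["color"][:,:,::-1],(800,600)))
print(arm.get_obs())
E
```

```text
scene [-0.19883658  0.59701157  0.52383696] [[-0.6682637583762862, -0.7435782882300068, 0.022690934615695792], [-0.32571703924089557, 0.26503125518398624, -0.9075609313559865], [0.6688287969196196, -0.6138809029840674, -0.4193069011625263]] 379.7313815951955 251.97303690147663 192.02705981936035
top [ 0.24708482 -0.02524133  1.39023517] [[-0.02435352122622316, -0.9996991923536714, 0.0029035859382212717], [-0.9815095566379693, 0.023358609637452694, -0.18998254020867852], [0.1898575682774352, -0.0074766411724676365, -0.9817831754540088]] 446.11865805164695 249.92896489126082 190.4576513880292
{'time': 0.1, 'qpos': array([-1.30289217,  0.32175132, -0.07009086,  1.45154802,  0.02257749,
        1.37076554, -0.05687575]), 'joint_velocities': array([-2.09232134e-03, -1.26061265e-03, -1.15862925e-03, -2.07681275e-03,
        8.98843563e-04, -7.15363120e-05,  7.93432222e-05]), 'joint_efforts': array([ 3.55149887e-04, -4.94880545e+01, -3.83791868e-01, -3.15209877e+01,
        1.29414193e-02,  7.41563126e-03, -9.21437390e-06]), 'tool_pos': array([0.16312405, 0.62871566, 0.2303338 ]), 'tcp_rot': array([-7.32760265e-05,  1.26535256e-01,  9.91961753e-01, -8.39564912e-04]), 'wrist_force': array([ 0.1467739 ,  0.12592088, -0.65505557]), 'torque': array([0.02205556, 0.01591561, 0.0157676 ]), 'finger_force': 0.0, 'gripper_width': 0.08533566765253228}
```

View pics/scene.png

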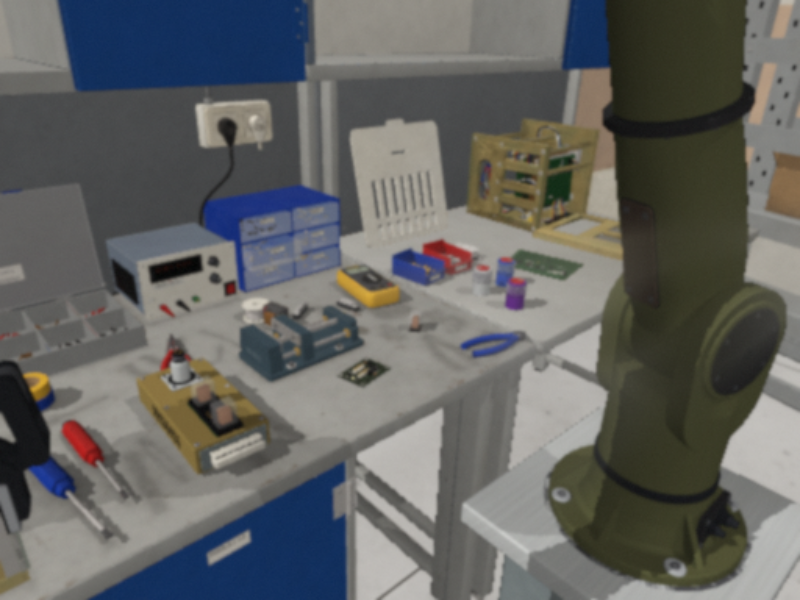

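View pics/top.png

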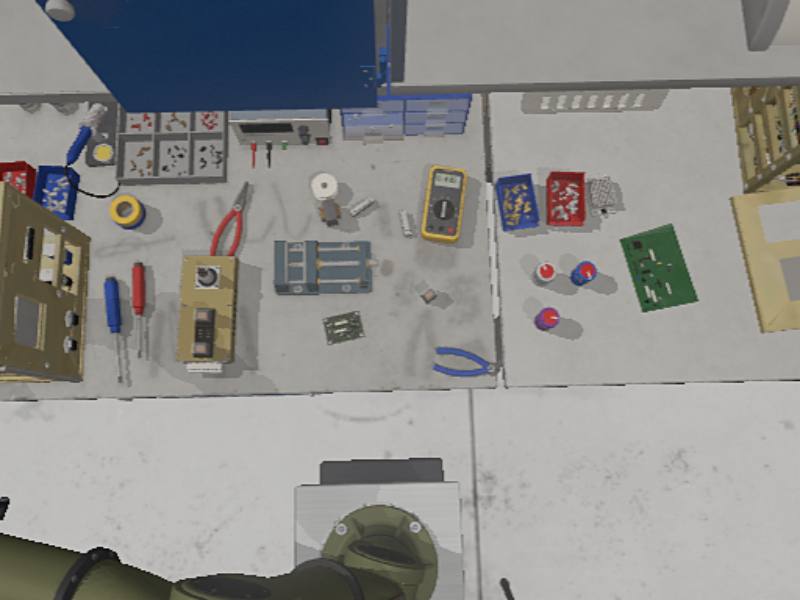

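Top view (800x600): the unit is at (207,308), with its connector at (207,276). The loose relay is at (428,296). The real plug, silver with a red cap, is at (545,271); the blue look-alike is at (585,272) and the purple one at (546,318). Next I measure these, using enlarged crops.

```bash
cat > m.py <<'E'
from h import *
c=cap("top"); P=cloud(c); np.save("P.npy",P); save(c,"pics/raw.png")
I=c["color"]; 
a=cv2.resize(I[155:245,105:165],(400,600),interpolation=cv2.INTER_CUBIC)
b=cv2.resize(I[150:220,330:400],(400,400),interpolation=cv2.INTER_CUBIC)
d=cv2.resize(I[175:205,258:290],(400,200),interpolation=cv2.INTER_CUBIC)
cv2.imwrite("pics/crop.png",np.hstack([a,np.vstack([b,d])])[:,:,::-1])
def px(u,v): return u*.64,v*.64
print("plug cap",ray(c,*px(545,269),.059),P[172,349]); print("relay",ray(c,*px(429,295),.034),P[189,275])
print("conn",ray(c,*px(207,276),.085),"depth",P[177,132])
x,y,z=P[...,0],P[...,1],P[...,2]
hsv=cv2.cvtColor(I,cv2.COLOR_RGB2HSV)
# deck: by height
m=(abs(z-.044)<.006)&(y>.25)&(y<.5)&(x>.3)&(x<.75)
m=cv2.morphologyEx(m.astype(np.uint8),cv2.MORPH_OPEN,np.ones((3,3)))
n,l,s,_=cv2.connectedComponentsWithStats(m)
k=1+np.argmax(s[1:,4]); q=P[l==k]
r=cv2.minAreaRect((q[:,:2]*1000).astype(np.float32)); print("deck",r,s[k],np.median(q[:,2]))
# relay, plug by height above bench
for nm,(u0,u1,v0,v1),zz in(("relay",(262,288,178,202),.02),("plug",(335,362,160,185),.04)):
    q=P[v0:v1,u0:u1].reshape(-1,3); q=q[q[:,2]>zz]; print(nm,q.mean(0),q.max(0),q.min(0),cv2.minAreaRect((q[:,:2]*1000).astype(np.float32)))
# unit tall
q=(x>.3)&(x<.75)&(y>.25)&(y<.5)&(z>.06)
n,l,s,ce=cv2.connectedComponentsWithStats(q.astype(np.uint8))
for k in range(1,n):
    if s[k,4]>8: print("tall",s[k],P[l==k].mean(0),P[l==k][:,2].max())
E
python3 m.py
```

```text
plug cap [ 0.5544275  -0.33979988  0.059     ] [ 0.55439055 -0.33990877  0.06127228]
relay [ 0.51276901 -0.11201272  0.034     ] [ 0.51199105 -0.11331614  0.03458406]
conn [0.55001103 0.31553198 0.085     ] depth [0.55026246 0.31843989 0.07927816]
deck ((496.2319641113281, 328.4751281738281), (104.60132598876953, 209.8190155029297), 88.80951690673828) [ 115  164   35   68 1409] 0.04407091930436435
relay [ 0.51663821 -0.11081248  0.03272063] [ 0.53202459 -0.09527923  0.04009386] [ 0.50147254 -0.12639196  0.02040271] ((517.7144165039062, -111.30036926269531), (20.708545684814453, 27.303516387939453), 37.959136962890625)
plug [ 0.54950637 -0.33843611  0.05646552] [ 0.56874646 -0.320625    0.06377708] [ 0.53151347 -0.35981572  0.04197893] ((550.132568359375, -340.2058410644531), (37.24519348144531, 39.133243560791016), 0.6627127528190613)
tall [  10    0  114   73 4331] [0.71992902 0.31771276 0.57323266] 0.735285644371528
tall [126 171  10   9  65] [0.55510771 0.32387122 0.08080211] 0.09749892678359051
tall [123 198  11   8  78] [0.47579475 0.32808159 0.07787163] 0.08563935065354386
tall [122 219  11   8  86] [0.41310003 0.32986351 0.07832608] 0.08735797540345107
```

View pics/crop.png

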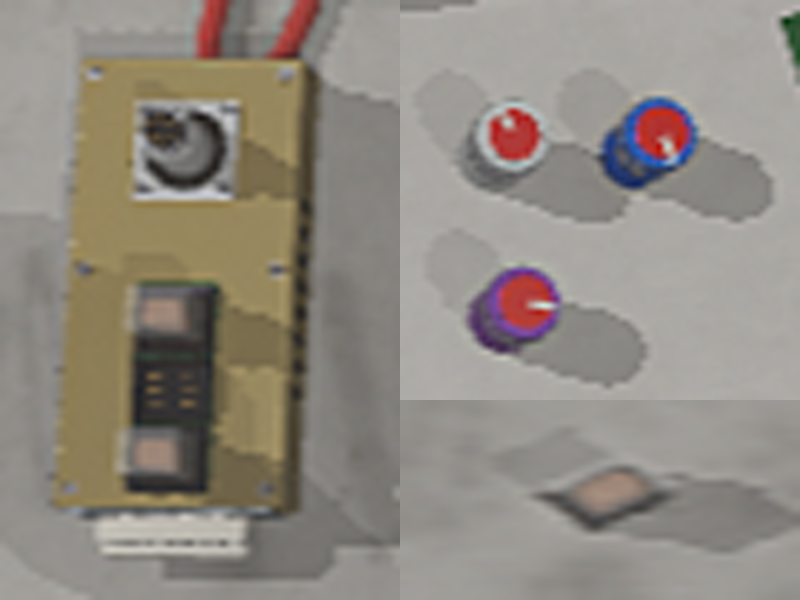

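The crop shows the middle socket is empty, between the relays at crop (160,310) and (155,455). The connector flange centre is at crop (186,150). The stripe on the silver plug points up and slightly left, toward +x with some +y. I'll refine the relay, stripe, flange and neighbouring relays once more, then move.

```bash
cat > m2.py <<'E'
from h import *
c=cap("top"); I=c["color"]; P=cloud(c); hsv=cv2.cvtColor(I,cv2.COLOR_RGB2HSV).astype(int)
H,S,V=[hsv[...,i] for i in range(3)]
def blobs(m,box):
    u0,u1,v0,v1=box; k=np.zeros_like(m); k[v0:v1,u0:u1]=m[v0:v1,u0:u1]
    n,l,s,ce=cv2.connectedComponentsWithStats(k.astype(np.uint8)); 
    return [(s[i,4],ce[i],l==i) for i in np.argsort(-s[1:,4])+1 if s[i,4]>4] if n>1 else []
# copper coil tops
cop=(S>45)&((H<14)|(H>172))&(V>100)
for nm,box,z in(("seated",(115,150,195,230),.081),("loose",(262,288,178,202),.034)):
    for a,ce,m in blobs(cop,box)[:2]:
        q=np.array([ray(c,u,v,z)[:2]*1000 for v,u in np.argwhere(m)],np.float32)
        print(nm,a,ce,ray(c,*ce,z).round(4),cv2.minAreaRect(q))
# relay silhouette by height
for nm,box,z0,zt in(("relayH",(262,288,178,202),.026,.034),("plugH",(335,362,160,185),.053,.059)):
    for a,ce,m in blobs(P[...,2]>z0,box)[:1]:
        q=np.array([ray(c,u,v,zt)[:2]*1000 for v,u in np.argwhere(m)],np.float32); print(nm,a,cv2.minAreaRect(q),q.mean(0))
red=(S>120)&((H<10)|(H>170))
for a,ce,m in blobs(red,(330,400,150,220)):
    q=np.array([ray(c,u,v,.059)[:2]*1000 for v,u in np.argwhere(m)],np.float32); ctr,r=cv2.minEnclosingCircle(q)
    u,v=ce; w=blobs((S<100)&(V>140),(int(u)-3,int(u)+5,int(v)-3,int(v)+5))
    print("red",a,ce,ctr,r,[(x[0],ray(c,*x[1],.059).round(4)) for x in w])
# flange: bright low-saturation
for a,ce,m in blobs((S<60)&(V>150),(118,150,163,192))[:2]:
    q=np.array([ray(c,u,v,.047)[:2]*1000 for v,u in np.argwhere(m)],np.float32); print("flange",a,cv2.minAreaRect(q))
m=(abs(P[...,2]-.044)<.004)&(P[...,1]>.25)&(P[...,1]<.4)&(P[...,0]>.3)
for a,ce,m in blobs(m,(100,170,150,245))[:1]:
    q=np.array([ray(c,u,v,.044)[:2]*1000 for v,u in np.argwhere(m)],np.float32); print("deck",cv2.minAreaRect(q))
print(P[184:194,268:283,2].round(3))
E
python3 m2.py
```

```text
seated 24 [129.25       201.58333333] [0.4751 0.3242 0.081 ] ((475.3939514160156, 324.81878662109375), (17.967002868652344, 9.039915084838867), 88.63211059570312)
seated 24 [128.         222.58333333] [0.4124 0.3262 0.081 ] ((412.6975402832031, 326.14190673828125), (17.962263107299805, 8.878212928771973), 88.6241455078125)
loose 19 [274.47368421 187.84210526] [ 0.5158 -0.1119  0.034 ] ((515.3065795898438, -111.91813659667969), (11.008328437805176, 15.62795639038086), 43.900333404541016)
relayH 61 ((517.189697265625, -110.77059936523438), (21.249494552612305, 27.54555892944336), 35.76618957519531) [ 517.30005 -110.94321]
plugH 117 ((550.2479248046875, -340.0119934082031), (37.17977523803711, 34.58384704589844), 88.64112091064453) [ 550.4832  -339.59937]
red 58 [351.36206897 202.31034483] (460.6452941894531, -341.2512512207031) 13.545645713806152 []
red 52 [349.65384615 173.38461538] (551.4291381835938, -341.4162902832031) 13.14548397064209 [(np.int32(6), array([ 0.5592, -0.3371,  0.059 ]))]
red 50 [375.14 172.26] (550.6051025390625, -420.660400390625) 13.36668872833252 [(np.int32(6), 
[... 765 characters left out ...]
7
   0.03   0.028 -0.003  0.002 -0.002]
 [-0.001  0.027  0.039  0.038  0.035  0.033  0.038  0.028  0.033  0.035
   0.036  0.031  0.001 -0.002  0.001]
 [ 0.003  0.016  0.029  0.03   0.034  0.036  0.035  0.04   0.032  0.036
   0.023 -0.003 -0.002  0.002  0.006]
 [ 0.001  0.004  0.015  0.037  0.036  0.035  0.034  0.031  0.031  0.017
  -0.003  0.001 -0.002  0.002  0.003]
 [-0.003 -0.001  0.007  0.021  0.028  0.037  0.034  0.028  0.008  0.002
   0.007  0.002 -0.002 -0.001 -0.002]
 [-0.001 -0.002 -0.007  0.012  0.019  0.036  0.024  0.005 -0.    -0.001
   0.003 -0.003 -0.002 -0.004 -0.005]
 [-0.001 -0.003  0.006  0.003  0.009  0.023  0.004 -0.003 -0.001  0.001
   0.004 -0.004 -0.003 -0.002  0.003]]
```

```bash
python3 -m pendant '[[[110,-110,20],[0,0,-0.12]],[[200,-220,20],[0,0,-0.24]],[[250,-270,20],[0,0,-0.36]],[[290,-320,20],[0,0,-0.48]],[[320,-370,20],[0,0,-0.6]],[[340,-420,20],[0,0,-0.72]],[[350,-460,20],[0,0,-0.84]],[[354,-500,10],[0,0,-0.96]],[[354,-540,0],[0,0,-1.08]],[[354,-580,0],[0,0,-1.2]],[[354,-620,-20],[0,0,-1.32]],[[354,-660,-40],[0,0,-1.44]]]' -0.4 40
python3 - <<'E'
from h import *
c=cap("top")
for z in(.047,.077): print(ray(c,132.8-.4,177.5-.4,z))
print(arm.get_obs()["qpos"])
E
```

```text
time: 1.2
tool_pos: [0.4368, 0.2168, 0.2315]
tcp_rot: [0.0, 0.751, 0.66, 0.001]
wrist_force: [1.5, -0.2, -0.2]
gripper_width: 0.0602
finger_force: 0.0
[0.55738198 0.3256622  0.047     ]
[0.55045176 0.31782508 0.077     ]
[-0.870236   -0.04036102  0.3647814   1.85790061  0.01979776  1.32346247
 -0.65704683]
```

```bash
python3 -m pendant '[[[20,-41,0],[0,0,-0.12]],[[40,-82,0],[0,0,-0.24]],[[55,-123,0],[0,0,-0.36]],[[65,-164,-20],[0,0,-0.48]],[[75,-205,-50],[0,0,-0.6]],[[80,-246,-70],[0,0,-0.72]],[[80,-287,-90],[0,0,-0.796]],[[80,-320,-111],[0,0,-0.796]],[[80,-328,-111],[0,0,-0.796]],[[80,-328,-111],[0,0,-0.796]],[[80,-328,-111],[0,0,-0.796]]]' -0.4 40
```

```text
time: 2.17
tool_pos: [0.5147, -0.1115, 0.1192]
tcp_rot: [0.0, 0.948, 0.318, -0.001]
wrist_force: [-0.1, 0.7, 0.6]
gripper_width: 0.0597
finger_force: 0.0
```

```bash
python3 -m pendant '[[[2,0,-35],[0,0,0]],[[2,0,-70],[0,0,0]],[[2,0,-95],[0,0,0]],[[2,0,-111],[0,0,0]],[[2,0,-111],[0,0,0]],[[2,0,-111],[0,0,0]],[[2,0,-111],[0,0,0]]]' -0.4 40
python3 -m pendant '[[[0,0,0],[0,0,0]],[[0,0,0],[0,0,0]],[[0,0,0],[0,0,0]],[[0,0,0],[0,0,0]],[[0,0,0],[0,0,0]],[[0,0,0],[0,0,0]]]' 1 30
```

```text
time: 2.75
tool_pos: [0.5193, -0.1085, 0.0106]
tcp_rot: [0.0, 0.947, 0.321, 0.001]
wrist_force: [-0.3, 0.1, 0.2]
gripper_width: 0.0596
finger_force: 0.0
time: 3.25
tool_pos: [0.519, -0.1092, 0.0105]
tcp_rot: [0.0, 0.947, 0.32, 0.001]
wrist_force: [-1.6, 0.1, 6.9]
gripper_width: 0.0263
finger_force: 30.4
```

```bash
python3 -m pendant '[[[0,0,40],[0,0,0]],[[0,0,80],[0,0,0.1]],[[0,20,120],[0,0,0.22]],[[0,60,150],[0,0,0.34]],[[-10,100,170],[0,0,0.46]],[[-20,140,180],[0,0,0.58]],[[-30,180,190],[0,0,0.7]],[[-40,220,190],[0,0,0.82]],[[-45,255,190],[0,0,0.94]],[[-50,290,190],[0,0,1.06]],[[-55,325,190],[0,0,1.18]],[[-60,360,190],[0,0,1.3]]]'
python3 -m pendant '[[[-10,25,0],[0,0,0.12]],[[-17,50,0],[0,0,0.24]],[[-17,78,0],[0,0,0.36]],[[-17,78,0],[0,0,0.48]],[[-17,78,-20],[0,0,0.6]],[[-17,78,-40],[0,0,0.72]],[[-17,78,-60],[0,0,0.84]],[[-17,78,-70],[0,0,0.96]],[[-17,78,-80],[0,0,1.08]],[[-17,78,-80],[0,0,1.17]],[[-17,78,-80],[0,0,1.17]],[[-17,78,-80],[0,0,1.17]]]'
python3 - <<'E'
from h import *
c=cap("top");s=cap("scene")
a=cv2.resize(c["color"][155:255,90:190],(400,400),interpolation=cv2.INTER_CUBIC)
b=cv2.resize(s["color"][200:300,75:175],(400,400),interpolation=cv2.INTER_CUBIC)
cv2.imwrite("pics/c2.png",np.hstack([a,b])[:,:,::-1])
o=arm.get_obs();print(o["tool_pos"],o["wrist_force"],o["gripper_width"],o["qpos"])
E
```

```text
time: 4.25
tool_pos: [0.4568, 0.2531, 0.1994]
tcp_rot: [-0.0, 0.557, 0.83, 0.0]
wrist_force: [0.7, 0.3, 0.2]
gripper_width: 0.0266
finger_force: 29.8
time: 5.25
tool_pos: [0.4409, 0.3285, 0.1192]
tcp_rot: [0.0, 0.011, 1.0, 0.0]
wrist_force: [-0.1, 0.0, -0.6]
gripper_width: 0.0263
finger_force: 29.8
[0.44112837 0.32879228 0.11964361] [0.77764182 0.60211332 0.28146633] 0.026491099709579677 [-0.85725454  0.19220092  0.18720593  1.84589804 -0.03981321  1.10611683
  0.8931114 ]
```

View pics/c2.png

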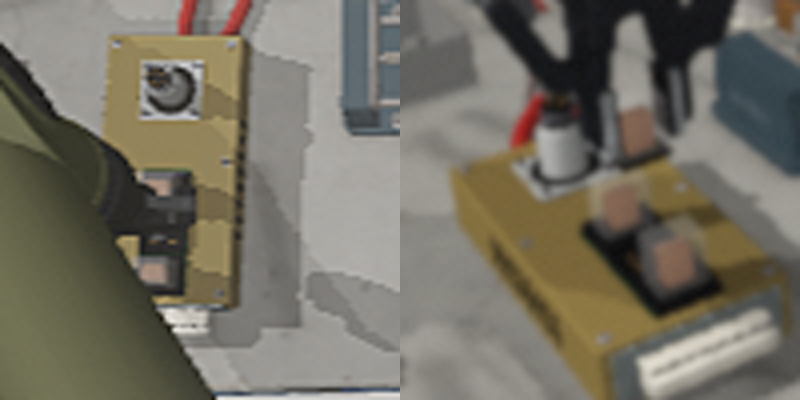

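The top view shows the gripper over the row. The scene crop on the right shows the held relay at (637,135), upright between the fingers, with its neighbours at (620,205) and (672,260). I compare their coil positions in the scene view.

Run:
```python
from h import *
s=cap("scene"); I=s["color"]; hsv=cv2.cvtColor(I,cv2.COLOR_RGB2HSV).astype(int)
m=(hsv[...,1]>60)&((hsv[...,0]<12)|(hsv[...,0]>174))&(hsv[...,2]>90); k=np.zeros_like(m); k[222:275,115:160]=m[222:275,115:160]
n,l,st,ce=cv2.connectedComponentsWithStats(k.astype(np.uint8))
R=np.array(s["R"]);o=-R.T@np.array(s["t"])
for i in range(1,n):
    if st[i,4]<15: continue
    for y in(.3287,):
        w=R.T@np.array([(ce[i][0]-s["cx"])/s["f"],(ce[i][1]-s["cy"])/s["f"],1]); print(st[i],ce[i],(o+w*(y-o[1])/w[1]).round(4))
        uv=[st[i,0],st[i,0]+st[i,2]-1]
```

```text
[130 227   9  12  70] [133.52857143 231.98571429] [0.44   0.3287 0.1283]
[127 247   8  10  52] [130.38461538 252.05769231] [0.4692 0.3287 0.0658]
[139 260  10  12  75] [143.33333333 265.89333333] [0.4126 0.3287 0.0615]
```

```bash
python3 -m pendant '[[[1,0.5,-20],[0,0,0]],[[1,0.5,-38],[0,0,0]],[[1,0.5,-50],[0,0,0]],[[1,0.5,-54],[0,0,0]],[[1,0.5,-54],[0,0,0]],[[1,0.5,-54],[0,0,0]]]'
python3 -m pendant '[[[0,0,-2],[0,0,0]],[[0,0,-3],[0,0,0]],[[0,0,-4],[0,0,0]],[[0,0,-5],[0,0,0]],[[0,0,-6],[0,0,0]],[[0,0,-6],[0,0,0]]]'
```

```text
time: 5.9
tool_pos: [0.4421, 0.3294, 0.0656]
tcp_rot: [0.0, 0.01, 1.0, 0.0]
wrist_force: [0.6, 0.6, 0.4]
gripper_width: 0.0263
finger_force: 29.9
time: 6.4
tool_pos: [0.4418, 0.3291, 0.0591]
tcp_rot: [-0.0, 0.01, 1.0, -0.0]
wrist_force: [0.2, -0.6, -1.0]
gripper_width: 0.0267
finger_force: 29.9
```

```bash
python3 -m pendant '[[[0,0,-1],[0,0,0]],[[0,0,-2],[0,0,0]],[[0,0,-2],[0,0,0]],[[0,0,-2],[0,0,0]]]'; python3 -m pendant '[[[0,0,-0.5],[0,0,0]],[[0,0,-1],[0,0,0]],[[0,0,-1],[0,0,0]]]'
```

```text
time: 6.73
tool_pos: [0.442, 0.3293, 0.0575]
tcp_rot: [0.0, 0.01, 1.0, 0.0]
wrist_force: [-1.6, -0.0, 3.7]
gripper_width: 0.0259
finger_force: 30.2
time: 6.98
tool_pos: [0.442, 0.3293, 0.0575]
tcp_rot: [-0.0, 0.01, 1.0, 0.0]
wrist_force: [-3.1, -2.5, 10.1]
gripper_width: 0.026
finger_force: 31.2
```

The relay touches down at exactly the predicted height (0.0575). I release it and retreat.

```bash
python3 -m pendant '[[[0,0,1],[0,0,0]],[[0,0,1],[0,0,0]],[[0,0,1],[0,0,0]],[[0,0,1],[0,0,0]],[[0,0,1],[0,0,0]],[[0,0,30],[0,0,0]],[[0,0,70],[0,0,0]],[[0,0,110],[0,0,0]],[[0,-35,150],[0,0,-0.12]],[[0,-75,170],[0,0,-0.24]],[[0,-115,190],[0,0,-0.36]],[[0,-155,190],[0,0,-0.48]]]' -0.3
python3 - <<'E'
from h import *
c=cap("top");s=cap("scene")
a=cv2.resize(c["color"][155:235,95:175],(400,400),interpolation=cv2.INTER_CUBIC)
b=cv2.resize(s["color"][210:290,85:165],(400,400),interpolation=cv2.INTER_CUBIC)
cv2.imwrite("pics/c3.png",np.hstack([a,b])[:,:,::-1])
print(arm.get_obs()["qpos"])
E
```

```text
time: 7.98
tool_pos: [0.4429, 0.188, 0.2475]
tcp_rot: [0.002, 0.249, 0.968, 0.002]
wrist_force: [1.0, 0.1, 0.5]
gripper_width: 0.0555
finger_force: 0.0
[-0.76326057 -0.06490925  0.30733318  1.8482504   0.02136402  1.35180919
  0.59711904]
```

View pics/c3.png

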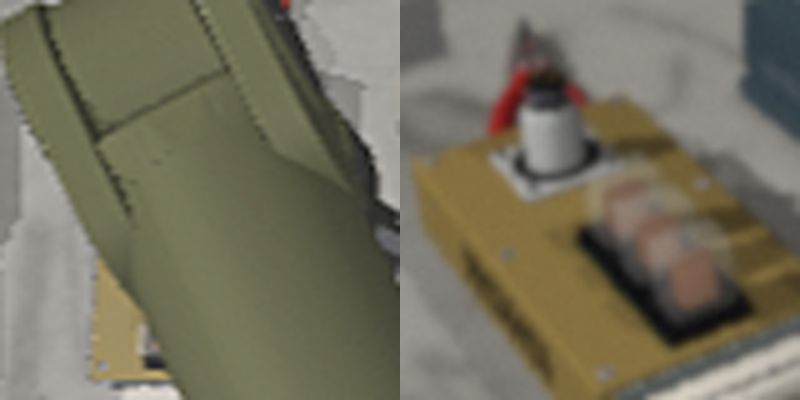

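The scene crop shows all three relays upright in the row, at (625,205), (660,240) and (695,280). Next is the plug.

```bash
python3 -m pendant '[[[10,-41,0],[0,0,-0.12]],[[20,-82,0],[0,0,-0.24]],[[30,-123,0],[0,0,-0.36]],[[40,-164,0],[0,0,-0.48]],[[50,-205,0],[0,0,-0.6]],[[60,-246,0],[0,0,-0.72]],[[70,-287,0],[0,0,-0.84]],[[80,-325,0],[0,0,-0.96]],[[88,-365,0],[0,0,-1.067]],[[96,-405,-20],[0,0,-1.067]],[[102,-445,-40],[0,0,-1.067]],[[108,-485,-60],[0,0,-1.067]]]'
python3 -m pendant '[[[0,-25,-30],[0,0,0]],[[0,-43,-60],[0,0,0]],[[0,-43,-67],[0,0,0]],[[0,-43,-67],[0,0,0]],[[0,-43,-67],[0,0,0]],[[0,-43,-67],[0,0,0]]]'
```

```text
time: 9.08
tool_pos: [0.5491, -0.2886, 0.1881]
tcp_rot: [0.0, 0.705, 0.709, 0.0]
wrist_force: [0.2, -1.1, 0.6]
gripper_width: 0.0554
finger_force: 0.0
time: 9.58
tool_pos: [0.55, -0.329, 0.1237]
tcp_rot: [0.001, 0.705, 0.709, 0.001]
wrist_force: [0.1, -0.5, 0.7]
gripper_width: 0.055
finger_force: 0.0
```

Run:
```python
from h import *
s=cap("scene");c=cap("top")
I=s["color"];hsv=cv2.cvtColor(I,cv2.COLOR_RGB2HSV).astype(int)
m=(hsv[...,1]>110)&((hsv[...,0]<10)|(hsv[...,0]>170)); k=np.zeros_like(m);k[160:200,295:340]=m[160:200,295:340]
n,l,st,ce=cv2.connectedComponentsWithStats(k.astype(np.uint8))
for i in range(1,n):
    if st[i,4]>8: print(st[i],ray(s,*ce[i],.059))
# fine stripe dir from top raw (before arm moved)
J=cv2.imread("pics/raw.png")[:,:,::-1].astype(int); print((J[168:180,344:356,1]))
```

```text
[295 160   7  11  53] [ 0.61250562 -0.36081876  0.059     ]
[307 170   5   3  10] [ 0.54639425 -0.34305533  0.059     ]
[327 178   8   3  17] [ 0.45725028 -0.34227694  0.059     ]
[[156 138 154 177 189 195 197 192 179 167 166 167]
 [143 161 187 196 145  43  53 135 181 186 174 167]
 [163 189 139 119 145  98  39  39  48 162 188 172]
 [173 146  46  83 199 174  45  53  45  61 163 179]
 [186 145  40  41 114 120  75  53  53  40 164 173]
 [191 145  43  52  52  51  56  58  54  43  95 161]
 [190 144  42  54  58  57  58  56  55  41 130 150]
 [177 163  91  49  58  57  58  57  48  67 170 168]
 [162 194 150  54  49  55  53  51  45 133 177 150]
 [113 168 173 117  62  53  51  83 109 173 168 133]
 [102 125 165 197 184 160 160 187 194 156 120 129]
 [ 91  96 100 125 151 168 173 153 109 105 131 137]]
```

```bash
python3 -m pendant '[[[1,-11,-20],[0,0,0]],[[1,-11,-55],[0,0,0]],[[1,-11,-85],[0,0,0]],[[1,-11,-97],[0,0,0]],[[1,-11,-97],[0,0,0]],[[1,-11,-97],[0,0,0]],[[1,-11,-97],[0,0,0]]]'
```

```text
time: 10.27
tool_pos: [0.551, -0.342, 0.0276]
tcp_rot: [0.002, 0.705, 0.709, 0.001]
wrist_force: [-0.1, -0.9, -0.1]
gripper_width: 0.0552
finger_force: 0.0
```

```bash
python3 -m pendant '[[[0,1,-1.5],[0,0,0]],[[0,1,-1.5],[0,0,0]],[[0,1,-1.5],[0,0,0]],[[0,1,-1.5],[0,0,0]],[[0,1,-1.5],[0,0,0]],[[0,1,-1.5],[0,0,0]],[[0,1,-1.5],[0,0,0]],[[0,1,-1.5],[0,0,0]]]' 1 70
```

```text
time: 10.93
tool_pos: [0.5509, -0.3411, 0.0261]
tcp_rot: [0.002, 0.706, 0.709, 0.001]
wrist_force: [-0.5, -0.0, 6.8]
gripper_width: 0.0385
finger_force: 69.8
```

```bash
python3 -m pendant '[[[0,0,15],[0,0,0]],[[0,0,50],[0,0,0]],[[0,0,90],[0,0,0]],[[0,0,130],[0,0,0]],[[0,20,170],[0,0,-0.1]],[[-5,60,210],[0,0,-0.2]],[[-10,100,230],[0,0,-0.3]],[[-15,140,230],[0,0,-0.4]],[[-20,180,230],[0,0,-0.5]],[[-25,220,230],[0,0,-0.6]],[[-25,260,230],[0,0,-0.7]],[[-20,300,230],[0,0,-0.8]]]'
python3 - <<'E'
from h import *
c=cap("top"); I=cv2.imread("pics/raw.png")[:,:,::-1]; hsv=cv2.cvtColor(np.ascontiguousarray(I),cv2.COLOR_RGB2HSV).astype(int)
for S in(50,70,90):
  m=(hsv[...,1]<S)&(hsv[...,2]>120); k=np.zeros_like(m);k[166:190,121:146]=m[166:190,121:146]
  q=np.array([ray(c,u,v,.047)[:2]*1000 for v,u in np.argwhere(k)],np.float32); print(k.sum(),cv2.minAreaRect(q))
print(hsv[166:190,121:146,1])
P=np.load("P.npy"); q=P[165:190,120:150].reshape(-1,3); q=q[q[:,2]>.072]; print(len(q),q.mean(0),cv2.minEnclosingCircle((q[:,:2]*1000).astype(np.float32)))
E
```

```text
time: 11.93
tool_pos: [0.5269, -0.0726, 0.2548]
tcp_rot: [-0.0, 0.925, 0.381, 0.001]
wrist_force: [1.6, 0.3, -0.8]
gripper_width: 0.0383
finger_force: 70.4
112 ((557.769287109375, 325.86834716796875), (47.50857162475586, 44.214637756347656), 88.6446762084961)
119 ((557.7716064453125, 325.87921142578125), (48.984859466552734, 44.21470260620117), 88.63928985595703)
123 ((557.7774658203125, 326.2136535644531), (49.65021896362305, 44.214637756347656), 88.6446762084961)
[[102  98  98  96  96  95  94  96  95  95  95  95  97  96  97  97  95  95
   96  95  95  96  95  98  99]
 [ 98  97  98  94  96  94  95  94  96  96  95  94  96  95  95  95  97  96
   95  95  95  95  96  96  98]
 [ 97  99  98  96  98  97  98  98  97  96 100  99 100 100 100 100  98 100
   99  99  96  96  95  96  95]
 [ 98  96  96  98  99 100 101 101 102 102 102 102 103 102 103 104 104 103
  100  98 101  96  95  95  95]
 [ 95  98  97 103  47  21  12  12  12  12  11  13  12  13  10  11  11  13
    4  30 102  98  97  96  95]
 [ 96  98  97 104  45   2  18   9   6   2   4   3   2   4   4   4   6  12
   19  12 107  98  96  96  95]

[... 1288 characters left out ...]
9   9   9  10   9   9   9  10   9  10  10  10
    8  62 100  96  97  96  96]
 [101  97  99 105 111 115 117 116 115 115 115 117 115 117 119 118 118 115
  109 104  98  97  94  95  97]
 [ 97  98  95  98 100 102 100 100 100  99 102 100 103 100 100 100 102 100
  101  97  97  96  96  96  96]
 [100  97  95  96  98  96  96  95  95  96  96  99  98  97  99  98  96  95
   98  99  98  96  95  93  95]
 [ 97  97  97  97  96  97  98  96  98  96  96  98  96  96  98  98  95  96
   96  97  96  98  95  96  95]
 [ 98  97  96  96  96  96  97  96  95  98  96  96  98  94  96  96  98  96
   95  98  95  95  95  95  95]]
54 [0.55475861 0.32512417 0.08347807] ((556.737548828125, 325.7496643066406), 13.132570266723633)
```

```bash
python3 -m pendant '[[[3,41,0],[0,0,-0.1]],[[6,82,0],[0,0,-0.2]],[[9,123,0],[0,0,-0.3]],[[12,164,0],[0,0,-0.4]],[[15,205,0],[0,0,-0.465]],[[18,246,0],[0,0,-0.465]],[[21,287,0],[0,0,-0.465]],[[24,328,0],[0,0,-0.465]],[[28,368,0],[0,0,-0.465]],[[30,399,0],[0,0,-0.465]],[[30,399,-20],[0,0,-0.465]],[[30,399,-40],[0,0,-0.465]]]'
python3 -m pendant '[[[0,0,-30],[0,0,0]],[[0,0,-50],[0,0,0]],[[0,0,-60],[0,0,0]],[[0,0,-60],[0,0,0]],[[0,0,-60],[0,0,0]],[[0,0,-60],[0,0,0]]]'
python3 - <<'E'
from h import *
s=cap("scene"); c=cap("top")
a=cv2.resize(c["color"][140:220,95:175],(400,400),interpolation=cv2.INTER_CUBIC)
b=cv2.resize(s["color"][190:270,75:155],(400,400),interpolation=cv2.INTER_CUBIC)
cv2.imwrite("pics/c4.png",np.hstack([a,b])[:,:,::-1])
print(arm.get_obs()["qpos"])
E
```

```text
time: 12.98
tool_pos: [0.5579, 0.329, 0.2144]
tcp_rot: [-0.001, 0.987, 0.163, 0.001]
wrist_force: [-0.2, -1.4, -1.7]
gripper_width: 0.0385
finger_force: 70.5
time: 13.48
tool_pos: [0.5591, 0.3259, 0.1556]
tcp_rot: [-0.001, 0.987, 0.161, 0.001]
wrist_force: [-0.2, -0.2, -1.1]
gripper_width: 0.0383
finger_force: 70.5
[-0.96900391  0.38331544  0.51061773  1.57576306 -0.19561775  1.23046206
 -1.67242813]
```

View pics/c4.png

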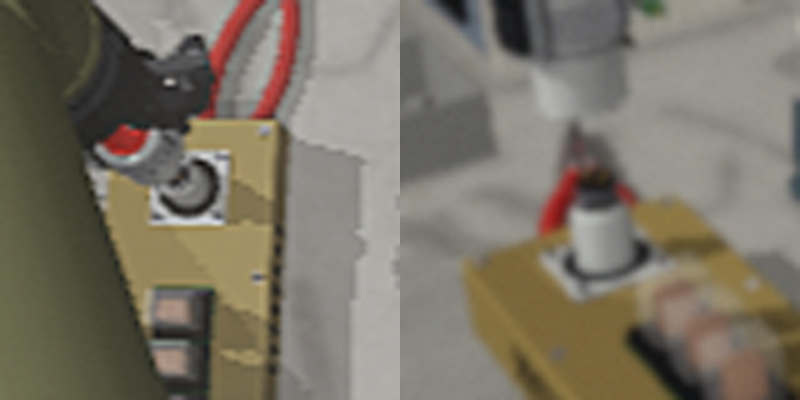

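The scene crop shows the plug skirt at (580,90), above and slightly left of the spigot at (605,235). I check whether that offset is just perspective.

Run:
```python
from h import *
s=cap("scene"); R=np.array(s["R"]);t=np.array(s["t"])
def pr(X): x=R@np.array(X)+t; return x[:2]/x[2]*s["f"]+[s["cx"],s["cy"]]
b=arm.get_obs()["tool_pos"]
for X in([.557,.326,.06],[.557,.326,.077],[b[0],b[1],b[2]-.02],[b[0],b[1],b[2]-.01]): print(X,pr(X))
I=s["color"].astype(int); sat=I.max(-1)-I.min(-1)
for v in (203,205,207,209,211,232,236,240): print(v,I[v,96:128,1])
```

```text
[0.557, 0.326, 0.06] [114.30265192 237.14724702]
[0.557, 0.326, 0.077] [113.33103848 230.70321492]
[np.float64(0.5588661213585935), np.float64(0.3259791968464406), np.float64(0.1353171985344444)] [109.52683176 207.45888226]
[np.float64(0.5588661213585935), np.float64(0.3259791968464406), np.float64(0.1453171985344444)] [108.91240692 203.39384425]
203 [147 144 144 141 141 143 140 129 121 125 127 131 131 131 130 127 123 120
 116 114 108 106 107 115 132 145 148 149 149 149 150 150]
205 [140 139 137 135 139 155 167 166 157 148 143 141 134 133 131 128 126 121
 118 112 108 108 109 113 132 146 151 150 150 151 152 152]
207 [131 131 131 132 138 151 168 180 177 169 166 158 151 141 135 128 125 122
 121 116 111 111 109 111 130 147 152 153 151 153 152 152]
209 [143 143 145 146 147 153 167 177 178 174 170 163 158 150 142 134 127 123
 119 117 113 114 114 117 131 145 149 148 150 149 150 149]
211 [149 152 151 151 152 155 164 174 178 175 171 166 159 153 144 138 132 127
 122 119 121 126 132 142 146 147 148 147 148 145 144 141]
232 [135 134 132 129 128 128 120  93  56  37  29  35  80 140 163 152 133 128
 129 125 124 131 127 119 108 111 115 119 119 118 120 118]
236 [150 147 148 147 146 137 112  82  78  84  94 110 126 154 172 176 172 165
 156 148 141 134 130 121 114 112 130 135 128 120 120 120]
240 [107 105 105 106 106 104 112 123 116 112 131 138 113 106 142 168 174 168
 161 150 141 137 132 125 113  88  54  32  52  90 105  99]
```

```bash
python3 -m pendant '[[[-1,0.7,-20],[0,0,0]],[[-1,0.7,-35],[0,0,0]],[[-1,0.7,-45],[0,0,0]],[[-1,0.7,-50],[0,0,0]],[[-1,0.7,-53],[0,0,0]],[[-1,0.7,-56],[0,0,0]],[[-1,0.7,-57],[0,0,0]],[[-1,0.7,-57],[0,0,0]]]'
```

```text
time: 14.3
tool_pos: [0.5575, 0.3264, 0.097]
tcp_rot: [-0.0, 0.987, 0.161, 0.001]
wrist_force: [-0.3, 0.7, -1.2]
gripper_width: 0.038
finger_force: 70.5
```

```bash
python3 -m pendant '[[[0,0,-4],[0,0,0]],[[0,0,-7],[0,0,0]],[[0,0,-10],[0,0,0]],[[0,0,-11],[0,0,0]],[[0,0,-12],[0,0,0]],[[0,0,-12],[0,0,0]],[[0,0,-12],[0,0,0]]]'
```

```text
time: 14.88
tool_pos: [0.5576, 0.3264, 0.0857]
tcp_rot: [-0.0, 0.987, 0.161, 0.001]
wrist_force: [0.8, -0.8, 5.6]
gripper_width: 0.0383
finger_force: 71.2
```

```bash
python3 -m pendant '[[[0,0,-1],[0,0,0.05]],[[0,0,-1],[0,0,0.1]],[[0,0,-1],[0,0,0.15]],[[0,0,-1],[0,0,0.15]]]'
```

```text
time: 15.22
tool_pos: [0.5581, 0.3256, 0.0854]
tcp_rot: [0.0, 0.972, 0.235, 0.001]
wrist_force: [-0.5, -2.2, 8.2]
gripper_width: 0.0384
finger_force: 71.4
```

```bash
python3 -m pendant '[[[0,0,0],[0,0,0.05]],[[0,0,0],[0,0,0.1]],[[0,0,0],[0,0,0.15]],[[0,0,0],[0,0,0.15]]]'
```

```text
time: 15.55
tool_pos: [0.5583, 0.3257, 0.0852]
tcp_rot: [0.0, 0.952, 0.307, 0.001]
wrist_force: [1.2, -1.1, 6.5]
gripper_width: 0.0384
finger_force: 71.3
```

```bash
python3 -m pendant '[[[0,0,0],[0,0,0.05]],[[0,0,0],[0,0,0.1]],[[0,0,0],[0,0,0.15]],[[0,0,0],[0,0,0.15]]]'
python3 - <<'E'
from rig import arm
o=arm.get_obs();print(o["torque"],o["wrist_force"])
E
```

```text
time: 15.88
tool_pos: [0.5573, 0.3264, 0.0839]
tcp_rot: [-0.0, 0.926, 0.377, 0.0]
wrist_force: [1.6, 0.7, -0.2]
gripper_width: 0.0385
finger_force: 70.5
[ 0.0313911  -0.40412661  0.01327266] [ 1.60726172  0.74983431 -0.21525018]
```

The force vanished and z fell below the pin-rest height, so the keyway is over the pin. I push down.

```bash
python3 -m pendant '[[[0,0,-2],[0,0,0]],[[0,0,-4],[0,0,0]],[[0,0,-6],[0,0,0]],[[0,0,-6],[0,0,0]]]'; python3 -m pendant '[[[0,0,-2],[0,0,0]],[[0,0,-4],[0,0,0]],[[0,0,-5],[0,0,0]],[[0,0,-5],[0,0,0]]]'
```

```text
time: 16.22
tool_pos: [0.5575, 0.3266, 0.0779]
tcp_rot: [-0.0, 0.926, 0.376, 0.001]
wrist_force: [0.9, -1.7, 4.2]
gripper_width: 0.0378
finger_force: 70.7
time: 16.55
tool_pos: [0.5575, 0.3267, 0.0735]
tcp_rot: [-0.0, 0.926, 0.376, 0.001]
wrist_force: [-0.0, -1.1, 7.9]
gripper_width: 0.0383
finger_force: 70.9
```

```bash
python3 -m pendant '[[[0,0,-1],[0,0,0]],[[0,0,-1],[0,0,0]],[[0,0,-1],[0,0,0]],[[0,0,-1],[0,0,0]]]'; python3 -m pendant '[[[0,0,-1],[0,0,0]],[[0,0,-1],[0,0,0]],[[0,0,-1],[0,0,0]],[[0,0,-1],[0,0,0]]]'
```

```text
time: 16.88
tool_pos: [0.5576, 0.3267, 0.0731]
tcp_rot: [-0.0, 0.926, 0.377, 0.001]
wrist_force: [-1.9, -0.5, 10.0]
gripper_width: 0.0383
finger_force: 71.7
time: 17.22
tool_pos: [0.5576, 0.3268, 0.0731]
tcp_rot: [-0.0, 0.926, 0.376, 0.001]
wrist_force: [-3.9, -1.6, 13.8]
gripper_width: 0.0381
finger_force: 72.1
```

```bash
python3 -m pendant '[[[0,0,-1],[0,0,0]],[[0,0,-1],[0,0,0]],[[0,0,-1],[0,0,0]],[[0,0,-1],[0,0,0]],[[0,0,-1],[0,0,0]],[[0,0,-1],[0,0,0]]]'
python3 - <<'E'
from h import *
s=cap("scene")
b=cv2.resize(s["color"][180:280,70:170],(500,500),interpolation=cv2.INTER_CUBIC)
cv2.imwrite("pics/c5.png",b[:,:,::-1])
E
```

```text
time: 17.72
tool_pos: [0.5577, 0.3268, 0.073]
tcp_rot: [-0.001, 0.926, 0.376, 0.001]
wrist_force: [-4.8, -2.8, 18.8]
gripper_width: 0.0381
finger_force: 72.5
```

View pics/c5.png

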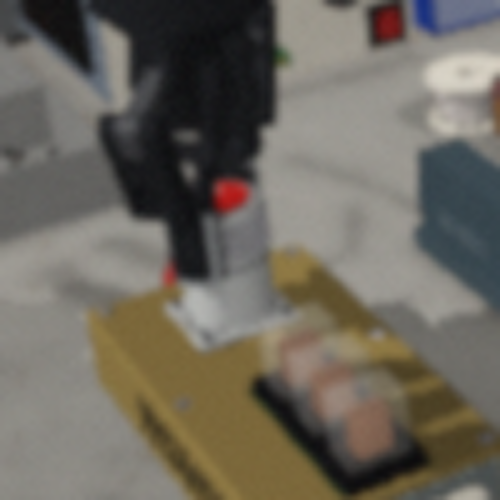

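The picture shows the plug rim flat on the flange at about (235,315), with the gripper still holding it. All three relays stand upright at (300,360), (330,390) and (370,425).

```bash
python3 -c "
from rig import arm
print(arm.finish_job())"
```

```text
the job is handed in; nothing more can be done
None
```

The job is handed in: the loose relay stands released in the middle socket, and the red-capped plug is keyed over the pin and held fully home at about 19 N, still gripped, at 17.7 s on the robot's clock.

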